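Raise a fixture support by one driven turn of a slack handwheel, then lock it

TASK

The handwheel of this fixture's support screw has a lot of play. Holding it by its handle, turn it gently clockwise (seen from above) until you feel the play is taken up and the screw is being driven, then exactly one full turn more, without overrunning, so that the support rises by just that turn. Then let go and push the red lock lever all the way over, leaving the other things on the bench where they are.

Things in the scene. Friction and masses are not known exactly. Their poses are not given: they have to be found in the camera images.
- fixture: black fixture base plate, 260 mm (its x) by 420 mm (its y) by 25 mm thick, fixed to the bench; origin under its centre, z up, its x points away from the robot. It carries the handwheel at its x 0, y -90 mm and the lock lever at its x -10, y 100 mm; nothing on it except the handwheel's handle and the lock lever stands higher than 145 mm above the bench
- wheel_axis (a point): point on the upright axis of the handwheel, 144 mm above the bench (the height of the middle of its handle); fixed to the fixture. The wheel's hub and rim lie below 118 mm above the bench
- handwheel: steel level handwheel, 122 mm across; origin on its axis 100 mm above the bench, z up, x from the axis to the handle. It has unknown play on the screw: 30 to 200 degrees of free clockwise turning left. The handle takes under 1 N along its circle in the play, about 11 N while it drives the screw (about half of that stays on the tool when it stops). It stays where left. Do not strain it: fingers' contact forces on it, squeeze of both included, total under 80 N
- handle_mid (a point): middle of the orange upright handle on the wheel's rim: a round handle 18 mm across and 52 mm tall, from 116 to 168 mm above the bench, its axis 55 mm from the wheel's axis. It revolves freely about its own upright axis, so it can be held firmly with the gripper's yaw kept unchanged while carried round the circle
- support_tip (a point): brass tip of the aluminium support arm, under and beyond the wheel; the screw raises it 2 mm for each turn that drives the screw clockwise (seen from above), 0 mm while the wheel runs through its play
- lock (a joint): lock lever: 0 to 0.15 rad at the start (unlocked, leaning towards the fixture's -x side, the robot's side), 1.0 rad = fully over towards the fixture's +x, locked, at its stop. It swings about the fixture's y axis on a pivot 97 mm above the bench, is stiff (about 3 N at the ball) and stays where it is left
- lock_ball (a point): centre of the red ball, 26 mm across, at the end of the lock lever, 80 mm from its pivot; 173 mm above the bench at 0 rad (leaning 0.3 rad from upright to the fixture's -x), 177 mm upright, 158 mm at 1.0 rad (leaning 0.7 rad to +x). Pushed sideways it rises and falls along its arc; follow the arc, as dragging across the ball can jam it
- bush: bystander: loose brass bush, 36 mm across, 30 mm high, standing on the fixture plate
- eyebolt: bystander: loose eyebolt with a brass ring, 28 mm foot, 50 mm high, standing on the fixture plate
- casting: bystander: loose grey cast arm, about 160 mm long, 30 mm high, on the bench; origin under its big boss
- spanner: bystander: loose steel spanner, 200 mm long, lying on the bench
- driver: bystander: loose screwdriver with blue handle, 200 mm long, lying on the bench
- grease: bystander: loose yellow jar, 60 mm across, 90 mm high, on the bench
- plug: bystander: loose steel plug gauge, 40 mm across, 50 mm high, on the bench

How it is judged:
By the outcome, as a careful person would: the job done as asked, in the order asked, and still so for the second after the job is handed in, with the robot touching nothing.
It also fails if it takes over 72 s, if anything falls off the work surface, if the arm or the gripper's body presses on something with over 40 N, if the wrist force passes 120 N, or if a joint passes its speed limit or range.

ROBOT

A 7-joint arm with a two-finger parallel gripper is mounted at the origin on the work surface. World frame = base frame: x ahead of the robot, y to its left, z up, the work surface at z = 0. Lengths are in m, angles in rad, forces in N, time in s.
With the tool pointing down it reaches from about 0.4 to 0.85 m from the base axis. Payload 6.9 kg.
Tool frame: the origin (TCP) lies midway between the tips of the shut fingers; the grasp point (between the pads) lies behind it (ctrl.pinch_z is the z of the grasp point in the tool frame, in m); z points along the fingers, y is the line along which they close (so a half turn about z gives the same grasp; the last joint's range is limited). The gripper opens to 85 mm and grips with 20 to 120 N. Pads are 22 mm wide; open, the fingers measure 114 mm over their backs; the gripper's body (76 mm by 85 mm) begins 54 mm behind the grasp point. The pads swing forward as they close: fully open they stand 13 mm farther back than shut.
Start: joints at [-1.169, 0.507, -0.238, 1.5, 0.126, 1.149, -0.155], TCP at [0.183, 0.598, 0.231] pointing down, gripper open.
Joint ranges: [-3.08, 3.08], [-0.24, 2.05], [-1.43, 1.35], [0, 2.5], [-1.52, 4.66], [0.17, 1.96], [-2.89, 2.89]. Speed limits (rad/s): [2.39, 2.39, 3.14, 3.14, 3.14, 3.14, 3.14].

INTERFACE

Orientations are given as a unit quaternion [w, x, y, z].
In Python, from station import ctrl, get_state, vision, ticket, models gives the robot as it stands. Calls block until the motion is done:
- ctrl.movep(position, orientation): joint-space move of the TCP to a pose.
- ctrl.movel(position, frame=None, max_speed=0.15): straight line of the TCP; frame=None keeps the orientation; max_speed is the mean speed in m/s.
- ctrl.set_joints(angles): joint-space move.
- ctrl.ungrasp() and ctrl.close_gripper(force=None): open the fingers fully, or close them until they stop; force is the grip in N (None keeps the last).
- ctrl.pause(seconds).
- ctrl.ik(position, orientation): joint angles nearest the present ones, or None.
- get_state(): the state.
- vision.grab_frame(name): name is "scene" or "top" or "wrist"; returns (picture, depth): 420x560x3 uint8, blue, green, red; 420x560 float32, m along the optical axis (not along the pixel's ray), 0 where there is no reading.
- vision.camera_info(name): a dict with "mtx" (3x3 intrinsics, pixels), "dist_coeffs" ([k1, k2, p1, p2, k3] as OpenCV has them; the pictures are not rectified), "R" (3x3) and "t" (3): a world point X has camera coordinates R X + t; the wrist camera has in their place "hand_eye" (4x4, takes a point from camera to tool coordinates, whose origin is the TCP and whose axes are the flange's). Camera axes: x right, y down, z forward; pixel columns grow to the right and rows downward; lengths in m; the calibration is good to about 2 mm. A picture is of the moment at which its call begins: read the wrist's pose just before it. camera_info takes no time and is no camera call.
A pose or a line that the arm cannot do raises ctrl.Unreachable and nothing moves.
- ticket.close_job(): hands the job in; it is judged then, once.
Trained networks look in the newest picture that a camera, given by its name, has taken for a name from the list of things; names that differ only in an ending like _2 or _b are one class to them, and where a whole thing is asked for, a point or a joint stands for the part that bears it (a point fixed in the world has none). Each returns a list of dicts, best first, with "p" (0 to 1); they miss things now and then, are a little off and sometimes report something else, mostly with a low value. They report only what shows in the picture. A call takes as long as a camera call.
- models.recognise(camera, target): "point" ([column, row] in pixels, amid what is visible of it).
- models.masks_of(camera, target): "mask" (420x560 bool, what is visible of it) and "point" ([column, row] in pixels, amid what is visible of it).
The state is a dict: "time": time; "qpos": joint angles; "qd": joint speeds; "tau": joint torques, N m; "tcp_pos": TCP position; "eef_rot": TCP orientation; "contact_force": force on the tool from outside, world axes, zero at the start; "wrist_torque": the same for the moment, N m; "width": finger opening in m; "gripper_force": force on a finger pad.
Only numpy, scipy, OpenCV 4.12 (cv2) and the standard library are available. Lean on these libraries where they do the work, as an engineer would, in place of code of your own. Each camera call takes 0.05 s, during which the arm holds its last target. There are 200 camera calls.

## Working session

There is one attempt and no reset: what is moved stays moved. The work goes in short steps, each a Python script; the robot and the scene stay as the last script left them, time stands still between calls to the robot, and variables do not carry over. Pictures are saved under pics/ and viewed, at most 10 in all, crops included, and the job is handed in when it is done.

```bash
ls; mkdir -p pics
cat > h.py <<'E'
import numpy as np, cv2
from station import ctrl, get_state, vision, ticket, models
def ray_pt(cam,px,depth=None,z=None):
    ci=vision.camera_info(cam); K=np.array(ci["mtx"]);d=np.array(ci["dist_coeffs"])
    n=cv2.undistortPoints(np.array([[px]],float),K,d)[0,0]
    R=np.array(ci["R"]);t=np.array(ci["t"])
    r=np.array([n[0],n[1],1.]); C=-R.T@t; D=R.T@r
    if z is not None: return C+D*(z-C[2])/D[2]
    return C+D*depth
E
cat > a.py <<'E'
from h import *
s=get_state(); print({k:np.round(v,3) for k,v in s.items()}, ctrl.pinch_z)
for c in ("scene","top"):
    im,dp=vision.grab_frame(c); cv2.imwrite(f"pics/{c}0.png",im)
    ci=vision.camera_info(c); print(c,"cam at",np.round(-np.array(ci["R"]).T@np.array(ci["t"]),3))
    for n in ("fixture","handwheel","handle_mid","support_tip","lock","lock_ball","bush","eyebolt"):
        r=models.recognise(c,n)[:2]
        for q in r:
            u,v=q["point"]; d=dp[int(v),int(u)]
            print(c,n,round(q["p"],2),np.round([u,v]),np.round(ray_pt(c,[u,v],depth=d),3))
E
python3 a.py
```

```text
pics
{'time': np.float64(0.0), 'qpos': array([-1.168,  0.508, -0.237,  1.501,  0.126,  1.149, -0.155]), 'qd': array([ 0.001, -0.   , -0.   , -0.001, -0.   ,  0.001, -0.001]), 'tau': array([ 0.0000e+00, -6.2060e+01, -2.1860e+00, -2.4966e+01,  1.3000e-02,
        1.2000e-02, -0.0000e+00]), 'tcp_pos': array([0.183, 0.597, 0.23 ]), 'eef_rot': array([-0.   ,  0.148,  0.989, -0.001]), 'contact_force': array([-0.745, -0.004, -0.298]), 'wrist_torque': array([ 0.033, -0.036, -0.008]), 'gripper_force': np.float64(0.0), 'width': np.float64(0.086)} -0.0187
scene cam at [1.094 0.412 0.828]
scene fixture 0.8 [290. 225.] [ 0.554 -0.026  0.023]
scene fixture 0.36 [310. 192.] [ 0.428 -0.059  0.035]
scene handwheel 0.62 [266. 178.] [ 0.536 -0.128  0.118]
scene handle_mid 0.44 [283. 159.] [ 0.487 -0.114  0.162]
scene support_tip 0.64 [251. 202.] [ 0.6   -0.125  0.078]
scene lock 0.51 [328. 196.] [0.526 0.065 0.174]
scene lock_ball 0.59 [329. 194.] [0.524 0.065 0.18 ]
scene bush 0.48 [308. 196.] [ 0.453 -0.046  0.047]
scene eyebolt 0.56 [274. 172.] [ 0.441 -0.188  0.044]
top cam at [0.454 0.002 1.631]
top fixture 0.92 [289. 240.] [ 0.54  -0.035  0.059]
top handwheel 0.57 [321. 240.] [ 0.538 -0.125  0.115]
top handle_mid 0.57 [338. 276.] [ 0.434 -0.18   0.077]
top support_tip 0.58 [322. 229.] [ 0.569 -0.129  0.078]
top lock 0.58 [256. 243.] [0.522 0.056 0.183]
top lock 0.17 [324. 228.] [ 0.575 -0.135  0.078]
top lock_ball 0.52 [253. 244.] [0.521 0.063 0.181]
top bush 0.52 [292. 273.] [ 0.441 -0.047  0.052]
```

```bash
python3 -c "
import cv2
a=cv2.imread('pics/scene0.png');b=cv2.imread('pics/top0.png')
cv2.imwrite('pics/sc1.png',cv2.resize(a[90:320,150:450],None,fx=2.6,fy=2.6))
cv2.imwrite('pics/tp1.png',cv2.resize(b[150:350,150:410],None,fx=3,fy=3))"
```

```text
(no output)
```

View pics/sc1.png

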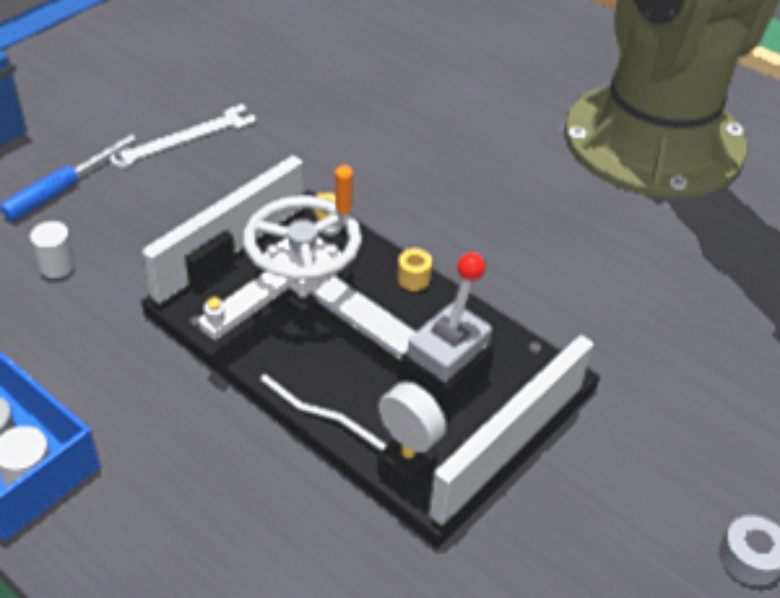

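View pics/tp1.png

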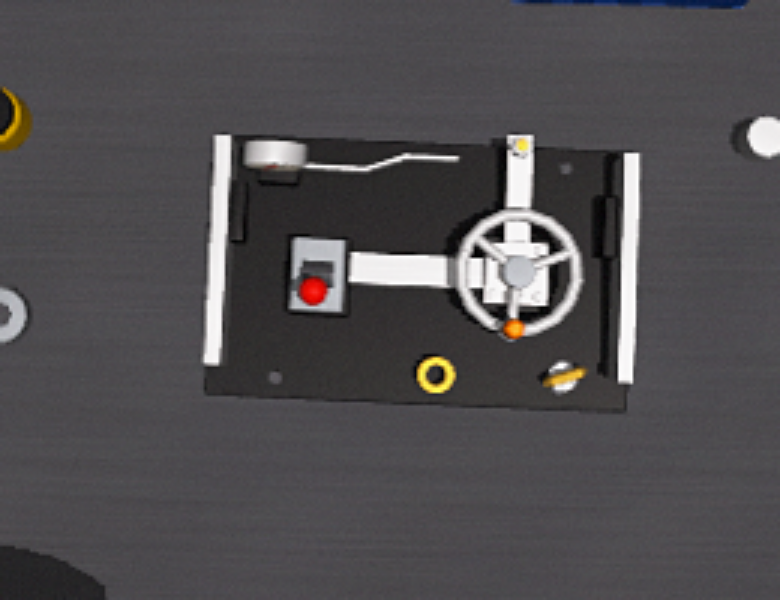

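The top crop shows the hub at full-image px (323,241), the orange handle on the robot side at (321,259) and the red ball at (254,247). The plate is yawed about -0.04 rad. The scene view agrees. Next I fit the rim, handle and ball from depth.

```bash
cat >> h.py <<'E'
def cloud(cam,dp):
    ci=vision.camera_info(cam); K=np.array(ci["mtx"]);d=np.array(ci["dist_coeffs"])
    if "R" in ci: R=np.array(ci["R"]);t=np.array(ci["t"])
    v,u=np.mgrid[:dp.shape[0],:dp.shape[1]]
    n=cv2.undistortPoints(np.stack([u,v],-1).reshape(-1,1,2).astype(float),K,d)[:,0]
    P=np.c_[n,np.ones(len(n))]*dp.reshape(-1,1)
    return ((P-t)@R).reshape(*dp.shape,3)
def circ(p):
    from scipy.optimize import least_squares
    return least_squares(lambda q:np.hypot(p[:,0]-q[0],p[:,1]-q[1])-q[2],[*p.mean(0)[:2],.055],loss="soft_l1",f_scale=.002).x
E
python3 - <<'E'
from h import *
for c in ("top","scene"):
    im,dp=vision.grab_frame(c); P=cloud(c,dp); ok=dp>0
    h=cv2.cvtColor(im,cv2.COLOR_BGR2HSV); H,S,V=[h[...,i].astype(int) for i in range(3)]
    near=ok&(np.hypot(P[...,0]-.537,P[...,1]+.126)<.085)
    om=near&(S>150)&(H>4)&(H<18)&(P[...,2]>.12)
    rim=near&(P[...,2]>.100)&(P[...,2]<.122)&(np.hypot(P[...,0]-.537,P[...,1]+.126)>.035)&~om
    p=P[rim]; print(c,"rim",len(p),circ(p),np.median(p[:,2]))
    q=P[om]; print("handle",len(q),q.min(0),q.max(0),q.mean(0)); tq=q[q[:,2]>.163]; print(" top",len(tq),tq.mean(0) if len(tq) else 0)
    v,u=np.where(om); print(" px",u.mean(),v.mean(),ray_pt(c,[u.mean(),v.mean()],z=.167 if c=="top" else .144))
    rm=ok&(S>150)&((H<4)|(H>175))&(np.hypot(P[...,0]-.52,P[...,1]-.06)<.05)
    r=P[rm]; v,u=np.where(rm)
    from scipy.optimize import least_squares
    b=least_squares(lambda x:np.linalg.norm(r-x,axis=1)-.013,r.mean(0)-[0,0,.01],loss="soft_l1",f_scale=.002).x
    print(" ball",len(r),b,"ray",ray_pt(c,[u.mean(),v.mean()],z=.174))
    if c=="top":
        pl=ok&(P[...,2]>.012)&(P[...,2]<.035)&(V<60)&(np.hypot(P[...,0]-.54,P[...,1]+.035)<.27)
        print(" plate",len(P[pl]),cv2.minAreaRect(P[pl][:,:2].astype(np.float32)))
E
```

```text
top rim 523 [ 0.53561768 -0.12943158  0.0533421 ] 0.11258476519175775
handle 24 [ 0.4739078  -0.12998567  0.15293246] [ 0.48759244 -0.1130593   0.1723012 ] [ 0.48082571 -0.11980408  0.16644215]
 top 20 [ 0.48108929 -0.11935428  0.16799433]
 px 320.4166666666667 259.4583333333333 [ 0.48081702 -0.11975598  0.167     ]
 ball 67 [0.51316624 0.05983966 0.17443682] ray [0.51295583 0.06107183 0.174     ]
 plate 7143 ((0.5388234853744507, -0.03988960385322571), (0.4190368056297302, 0.2616715133190155), 88.3541030883789)
scene rim 535 [ 0.53931726 -0.12572137  0.05381729] 0.1119607868463827
handle 88 [ 0.47540945 -0.12654116  0.12057448] [ 0.49311098 -0.11138881  0.1697497 ] [ 0.4865866  -0.11739545  0.14747467]
 top 18 [ 0.48393598 -0.1189639   0.16588741]
 px 281.67045454545456 162.63636363636363 [ 0.48336496 -0.12020657  0.144     ]
 ball 79 [0.5125166  0.06193685 0.1745528 ] ray [0.51145727 0.06018075 0.174     ]
```

```bash
cat >> h.py <<'E'
Q=np.array([0,np.sin(.0175),np.cos(.0175),0])
def quatR(q):
    from scipy.spatial.transform import Rotation as Ro
    return Ro.from_quat([q[1],q[2],q[3],q[0]]).as_matrix()
def wcloud(s,dp):
    ci=vision.camera_info("wrist"); K=np.array(ci["mtx"]);d=np.array(ci["dist_coeffs"]); T=np.array(ci["hand_eye"])
    v,u=np.mgrid[:dp.shape[0],:dp.shape[1]]
    n=cv2.undistortPoints(np.stack([u,v],-1).reshape(-1,1,2).astype(float),K,d)[:,0]
    P=np.c_[n,np.ones(len(n))]*dp.reshape(-1,1)
    P=P@T[:3,:3].T+T[:3,3]; P=P@quatR(s["eef_rot"]).T+s["tcp_pos"]
    return P.reshape(*dp.shape,3)
E
python3 - <<'E'
from h import *
hx,hy=.482,-.1195; ctrl.movep([hx,hy,.30],Q)
s=get_state(); print(s["time"],s["qpos"],s["tcp_pos"],s["eef_rot"],s["contact_force"])
im,dp=vision.grab_frame("wrist"); cv2.imwrite("pics/w1.png",im)
P=wcloud(s,dp); ok=dp>0
h=cv2.cvtColor(im,cv2.COLOR_BGR2HSV); H,S,V=[h[...,i].astype(int) for i in range(3)]
near=ok&(np.hypot(P[...,0]-.537,P[...,1]+.128)<.085)
om=near&(S>150)&(H>4)&(H<18)&(P[...,2]>.12)
r0=np.hypot(P[...,0]-.537,P[...,1]+.128)
rim=near&(P[...,2]>.100)&(P[...,2]<.122)&(r0>.04)&~om
print("rim",rim.sum(),circ(P[rim]) if rim.sum()>20 else 0)
q=P[om]; print(len(q)); tq=q[q[:,2]>.164]; print(len(tq),tq.mean(0) if len(tq) else 0, circ(tq) if len(tq) else 0, tq.min(0),tq.max(0))
for r in (np.arange(0,360,30)):
    a=np.radians(r); j=ctrl.ik([.537+.055*np.cos(a),-.128+.055*np.sin(a),.13],Q); print(r, None if j is None else np.round(j,2))
E
```

```text
3.75 [-0.14540244  0.2712834   0.45109895  1.71439563 -0.12664474  1.18496332
  1.87636097] [ 0.48229683 -0.1186684   0.2998604 ] [-8.37807466e-05  1.67946095e-02  9.99858949e-01  1.27721453e-04] [ 0.21906729 -0.64655965  0.34081206]
rim 3077 [ 0.53418281 -0.13048599  0.05375984]
279
114 [ 0.4829235  -0.12218636  0.16735237] [ 0.48087427 -0.12309166  0.00739492] [ 0.47340345 -0.13098033  0.164018  ] [ 0.49008823 -0.114645    0.17018182]
0 [-0.07  0.6   0.4   1.7  -0.28  0.9   1.97]
30 [-0.11  0.58  0.38  1.73 -0.27  0.88  1.92]
60 [-0.14  0.55  0.37  1.79 -0.26  0.85  1.89]
90 [-0.16  0.51  0.37  1.86 -0.25  0.81  1.88]
120 [-0.15  0.47  0.37  1.93 -0.24  0.78  1.9 ]
150 [-0.11  0.45  0.38  1.97 -0.24  0.76  1.95]
180 [-0.06  0.45  0.39  1.97 -0.25  0.76  2.01]
210 [-0.01  0.48  0.4   1.94 -0.26  0.78  2.07]
240 [ 0.02  0.51  0.41  1.87 -0.27  0.81  2.1 ]
270 [ 0.02  0.55  0.41  1.8  -0.28  0.85  2.1 ]
300 [ 0.    0.58  0.41  1.74 -0.29  0.88  2.07]
330 [-0.03  0.6   0.41  1.7  -0.29  0.9   2.03]
```

View pics/w1.png

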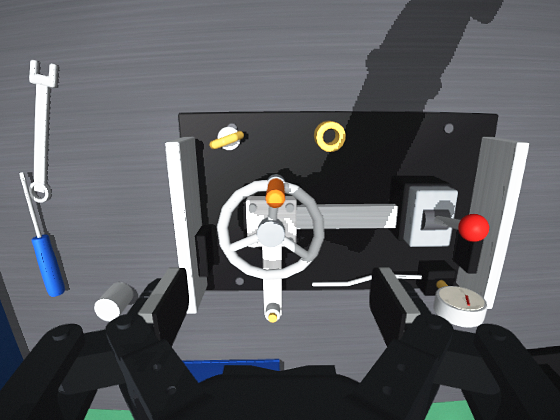

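The wrist view shows the handle top at px (275,195) and the wheel hub at (271,232), with the fingers clear of everything. Descending and gripping.

Run:
```python
from h import *
def pr(t):
    s=get_state(); print(t,round(float(s["time"]),2),np.round(s["tcp_pos"],4),np.round(s["contact_force"],2),np.round(s["wrist_torque"],2),round(float(s["width"]),4),s["gripper_force"])
ctrl.movel([.4815,-.121,.131]); pr("down")
ctrl.close_gripper(26); pr("grip"); ctrl.pause(.3); pr("grip")
# probe 4 steps of 4 deg clockwise (angle decreasing)
c=np.array([.5357,-.1295]); r=.055; a0=np.arctan2(-.121+.1295,.4815-.5357)
for k in range(1,5):
    a=a0-np.radians(4*k); t=get_state()["time"]
    ctrl.movel([c[0]+r*np.cos(a),c[1]+r*np.sin(a),.131],max_speed=.04); pr(k)
```

```text
down 5.08 [ 0.4819 -0.1212  0.1316] [-0.08 -0.33 -0.1 ] [ 0.02 -0.01 -0.02] 0.0857 0.0
grip 5.7 [ 0.4816 -0.121   0.1312] [-0.59  0.73  2.36] [0.   0.1  0.06] 0.017 27.077392637729645
grip 6.0 [ 0.4815 -0.121   0.1311] [-0.95 -0.42  4.67] [0.02 0.14 0.  ] 0.0173 27.10303544998169
1 6.25 [ 0.4824 -0.1168  0.1311] [-0.23 -0.15  3.85] [0.1  0.   0.02] 0.0171 27.24504590034485
2 6.5 [ 0.4834 -0.1131  0.1311] [0.28 0.13 3.18] [ 0.05 -0.07 -0.02] 0.0177 27.26046323776245
3 6.75 [ 0.4847 -0.1096  0.1311] [ 0.25 -0.79  4.49] [ 0.03 -0.23 -0.  ] 0.0174 27.263869643211365
4 7.0 [ 0.4862 -0.1061  0.1311] [ 0.78 -0.25  3.66] [-0.07 -0.28  0.01] 0.017 27.261671125888824
```

```bash
cat > play.py <<'E'
from h import *
import json
c=np.array([.5357,-.1295]); r=.055; p=get_state()["tcp_pos"]; a=np.arctan2(p[1]-c[1],p[0]-c[0]); log=[]
hit=0
for k in range(65):
    a-=np.radians(3); e=np.array([np.cos(a),np.sin(a)])
    ctrl.movel([*(c+r*e),.131],max_speed=.04)
    s=get_state(); f=s["contact_force"][:2]; fr=f@e; ft=f@np.array([e[1],-e[0]])  # ft<0 opposes cw
    log.append([np.degrees(a),fr,ft,s["time"]])
    if abs(fr)>2: c=c+.0001*fr*e
    print(*np.round(log[-1],2),np.round(s["tcp_pos"][:2]-c-r*e,4),np.round(c,4))
    if ft<-2.5:
        hit+=1
        if hit==2: break
    if np.hypot(*f)>25: break
json.dump(dict(c=list(c),a=a,log=log),open("play.json","w"))
E
python3 play.py
```

```text
151.67 -1.78 0.51 7.25 [0.0004 0.0002] [ 0.5357 -0.1295]
148.67 -1.64 1.06 7.5 [0.0003 0.0001] [ 0.5357 -0.1295]
145.67 -2.47 0.36 7.75 [0.0001 0.0003] [ 0.5359 -0.1296]
142.67 -1.43 0.15 8.0 [0.0002 0.0003] [ 0.5359 -0.1296]
139.67 -1.65 1.12 8.25 [0.0002 0.0002] [ 0.5359 -0.1296]
136.67 -1.14 1.04 8.5 [0.0002 0.0002] [ 0.5359 -0.1296]
133.67 -2.12 1.76 8.75 [0.     0.0003] [ 0.5361 -0.1298]
130.67 -2.26 0.48 9.0 [-0.0001  0.0005] [ 0.5362 -0.13  ]
127.67 -0.09 -3.37 9.25 [-0.0013 -0.0005] [ 0.5362 -0.13  ]
124.67 -0.35 -7.54 9.5 [-0.0025 -0.0013] [ 0.5362 -0.13  ]
```

```bash
cat > drive.py <<'E'
from h import *
import json
D=json.load(open("play.json")); c=np.array(D["c"]); a=D["a"]; r=.055; target=np.radians(129.5-360+1.5)
act=a; k=0
while k<90:
    s=get_state(); p=s["tcp_pos"][:2]-c; th=np.arctan2(p[1],p[0]); act=a+(th-a+np.pi)%(2*np.pi)-np.pi
    rem=act-target
    if rem<np.radians(.3): break
    a-=min(np.radians(6),max(rem*.9,np.radians(.4))); k+=1
    e=np.array([np.cos(a),np.sin(a)]); ctrl.movel([*(c+r*e),.131],max_speed=.04)
    s=get_state(); f=s["contact_force"][:2]; fr=f@e; ft=f@np.array([e[1],-e[0]])
    if abs(fr)>2: c=c+.0001*fr*e
    if k%4==0 or rem<.2: print(*np.round([np.degrees(a),np.degrees(act),fr,ft,s["contact_force"][2],s["width"]*1e3,s["time"]],2),np.round(c,4),np.round(np.hypot(*(s["tcp_pos"][:2]-c)),4))
    if np.hypot(*f)>28 or s["width"]<.012: print("abort"); break
print(np.degrees(a),np.degrees(act)); json.dump(dict(c=list(c),a=a,act=act),open("drive.json","w"))
E
python3 drive.py
```

```text
100.67 110.07 0.6 -8.89 13.13 17.19 10.67 [ 0.5362 -0.13  ] 0.0553
76.67 86.19 -0.19 -8.52 13.76 17.21 11.83 [ 0.5362 -0.13  ] 0.0552
52.67 62.32 -0.74 -8.83 13.61 16.93 13.0 [ 0.5362 -0.13  ] 0.0551
28.67 38.64 -1.24 -9.64 10.9 17.43 14.17 [ 0.536  -0.1301] 0.0552
4.67 15.12 -0.87 -9.12 9.48 17.16 15.33 [ 0.536  -0.1301] 0.055
-19.33 -8.47 0.87 -8.54 6.16 17.38 16.5 [ 0.536  -0.1301] 0.0549
-43.33 -32.7 1.75 -9.15 4.34 17.56 17.67 [ 0.536  -0.1301] 0.0547
-67.33 -57.51 1.74 -9.14 1.74 17.23 18.83 [ 0.5363 -0.1305] 0.0543
-91.33 -82.17 0.21 -9.56 -0.26 16.94 20.0 [ 0.5363 -0.1305] 0.0544
-115.33 -106.6 0.01 -7.84 -1.01 17.45 21.17 [ 0.5363 -0.1305] 0.0546
-139.33 -130.73 -1.22 -7.97 -1.05 17.13 22.33 [ 0.5363 -0.1305] 0.0549
-163.33 -154.67 0.39 -8.36 1.11 16.96 23.5 [ 0.5363 -0.1305] 0.0552
-187.33 -178.62 -0.01 -9.06 5.75 17.41 24.67 [ 0.5363 -0.1305] 0.0555
-211.33 -202.43 0.81 -9.19 8.67 16.91 25.83 [ 0.5363 -0.1305] 0.0558
-229.33 -220.17 1.44 -8.5 11.27 17.01 26.71 [ 0.5363 -0.1305] 0.0558
-231.92 -226.13 0.15 -9.61 12.71 17.19 26.96 [ 0.5363 -0.1305] 0.0558
-232.48 -228.37 1.61 -9.81 11.29 17.26 27.21 [ 0.5363 -0.1305] 0.0558
-232.88 -228.6 1.23 -9.92 12.9 17.17 27.46 [ 0.5363 -0.1305] 0.0558
-232.88270560131582 -228.86431645447144
```

Run:
```python
from h import *
import json
D=json.load(open("drive.json")); c=np.array(D["c"]); a=D["a"]; r=.055
for k in range(9):
    s=get_state(); p=s["tcp_pos"][:2]-c; th=np.degrees(np.arctan2(p[1],p[0]))
    e=np.array([np.cos(a),np.sin(a)]); f=s["contact_force"][:2]; ft=f@np.array([e[1],-e[0]])
    print(*np.round([np.degrees(a)+360,th,f@e,ft,s["time"]],2),np.round(s["tcp_pos"],4))
    if ft>-1.2: break
    a+=np.radians(1); e=np.array([np.cos(a),np.sin(a)]); ctrl.movel([*(c+r*e),.131],max_speed=.04)
D["a"]=a; json.dump(D,open("drive.json","w"))
```

```text
127.12 131.14 1.23 -9.92 27.46 [ 0.4996 -0.0884  0.1308]
128.12 131.27 1.27 -8.46 27.71 [ 0.4994 -0.0885  0.1308]
129.12 131.41 1.02 -7.13 27.96 [ 0.4994 -0.0886  0.1309]
130.12 131.57 0.99 -3.69 28.21 [ 0.4992 -0.0887  0.1309]
131.12 131.7 0.88 -1.44 28.46 [ 0.4992 -0.0888  0.131 ]
132.12 132.26 0.84 0.1 28.71 [ 0.4987 -0.0892  0.131 ]
```

Run:
```python
from h import *
import json
D=json.load(open("drive.json")); c=np.array(D["c"]); a=D["a"]; r=.055
def mv(): e=np.array([np.cos(a),np.sin(a)]); ctrl.movel([*(c+r*e),.131],max_speed=.04)
def rd():
    s=get_state(); p=s["tcp_pos"][:2]-c; th=np.degrees(np.arctan2(p[1],p[0]))
    e=np.array([np.cos(a),np.sin(a)]); ft=s["contact_force"][:2]@np.array([e[1],-e[0]]); print(*np.round([np.degrees(a)+360,th,ft,s["time"]],2)); return th,ft
a=np.radians(127.5-360)
for k in range(10):
    mv(); th,ft=rd()
    if th<129.4: break
    a-=np.radians(max(.3,min(1,th-129.2)))
# unload, then release
a=np.radians(129.9-360); mv(); rd()
ctrl.ungrasp(); rd()
s=get_state(); x,y=s["tcp_pos"][:2]
ctrl.movel([x,y,.215]); 
E=c+.055*np.array([np.cos(np.radians(171)),np.sin(np.radians(171))])
ctrl.movep([.482,-.1195,.30],Q)
s=get_state(); im,dp=vision.grab_frame("wrist"); cv2.imwrite("pics/w2.png",im); P=wcloud(s,dp); ok=dp>0
h=cv2.cvtColor(im,cv2.COLOR_BGR2HSV); H,S,V=[h[...,i].astype(int) for i in range(3)]
r0=np.hypot(P[...,0]-.5357,P[...,1]+.1295); near=ok&(r0<.085)
om=near&(S>150)&(H>4)&(H<18)&(P[...,2]>.12)
rim=near&(P[...,2]>.100)&(P[...,2]<.122)&(r0>.04)&~om; cc=circ(P[rim])
q=P[om]; t=q[q[:,2]>.164]; print(s["time"],"rim",cc,"handle",len(t),t.mean(0),(t.min(0)+t.max(0))/2)
for m in (t.mean(0),(t.min(0)+t.max(0))/2): print(np.degrees(np.arctan2(m[1]-cc[1],m[0]-cc[0])),np.hypot(m[1]-cc[1],m[0]-cc[0]))
```

```text
127.5 129.62 -5.17 28.97
127.08 129.59 -6.91 29.22
126.69 129.54 -7.43 29.47
126.35 129.45 -7.89 29.72
126.05 129.42 -9.08 29.97
125.75 129.42 -9.62 30.22
125.45 129.34 -11.03 30.47
129.9 130.39 0.37 30.72
129.9 129.94 0.18 31.39
32.5583 rim [ 0.53454979 -0.13032387  0.05363608] handle 262 [ 0.49966479 -0.08928398  0.1679488 ] [ 0.50048951 -0.08911053  0.16723309]
130.3654179748427 0.05386312031245418
129.5716294702422 0.05346626728860674
```

View pics/w2.png

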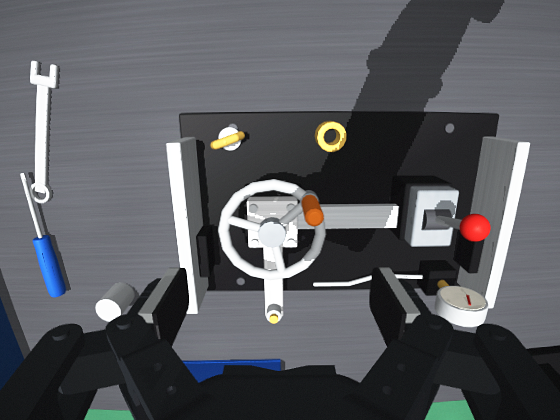

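Handle is now at about 130° by camera, matching one full turn past the felt onset, and the bystanders haven't moved (lock ball at px (476,228)). Now the lever.

Run:
```python
from h import *
d=np.array([np.cos(-.035),np.sin(-.035),0]); pv=np.array([.5323,.0605,.097])
def tip(phi,off=.024): return pv+.08*np.sin(phi)*d+[0,0,.08*np.cos(phi)-.006]-off*d
def pr(phi):
    s=get_state(); f=s["contact_force"]; print(round(phi,2),round(float(s["time"]),2),np.round(s["tcp_pos"],4),"lag mm",round(float((s["tcp_pos"]-tip(phi))@d)*1e3,2),np.round(f,2)); return f@d
ctrl.close_gripper(26)
st=tip(-.3,.045); ctrl.movep([st[0],st[1],.27],Q); ctrl.movel(st); pr(-.3)
for phi in np.arange(-.3,.86,.05):
    ctrl.movel(tip(phi),max_speed=.05); f=pr(phi)
    if f<-25 or (phi>.66 and f<-14): break
```

```text
-0.3 34.98 [0.4643 0.0622 0.1681] lag mm -20.33 [-0.27 -0.79  0.54]
-0.3 35.54 [0.4847 0.0621 0.1673] lag mm 0.01 [-0.78 -0.79 -0.33]
-0.25 35.79 [0.4887 0.062  0.1686] lag mm 0.17 [ 0.18  0.   -0.97]
-0.2 36.04 [0.4921 0.0619 0.1694] lag mm -0.3 [-2.2   0.47  2.12]
-0.15 36.29 [0.4964 0.0617 0.1701] lag mm 0.03 [-2.26 -0.33  2.35]
-0.1 36.54 [0.5006 0.0616 0.1706] lag mm 0.32 [-2.41  0.13  0.91]
-0.05 36.79 [0.5048 0.0615 0.1709] lag mm 0.51 [-1.67  0.5   0.84]
-0.0 37.04 [0.5089 0.0613 0.171 ] lag mm 0.55 [-1.91  0.65  0.5 ]
0.05 37.29 [0.5128 0.0612 0.1709] lag mm 0.53 [-0.32  0.5   0.67]
0.1 37.54 [0.5168 0.061  0.1706] lag mm 0.49 [-0.55  0.69  0.41]
0.15 37.79 [0.5207 0.0609 0.1701] lag mm 0.47 [-0.27  0.44  0.43]
0.2 38.04 [0.5246 0.0607 0.1693] lag mm 0.43 [-1.15  0.66  1.06]
0.25 38.29 [0.5285 0.0606 0.1684] lag mm 0.43 [-0.09  0.05  0.25]
0.3 38.54 [0.5323 0.0605 0.1673] lag mm 0.39 [-0.45  0.54  1.12]
0.35 38.79 [0.5361 0.0604 0.1661] lag mm 0.37 [-0.84 -0.36 -0.09]
0.4 39.04 [0.5398 0.0602 0.1646] lag mm 0.37 [-0.89 -0.47 -0.01]
0.45 39.29 [0.5434 0.0601 0.1629] lag mm 0.33 [-0.62  0.08 -0.33]
0.5 39.54 [0.547  0.06   0.1611] lag mm 0.32 [-0.32 -0.46  0.49]
0.55 39.79 [0.5504 0.0599 0.159 ] lag mm 0.28 [-0.38  0.43 -1.09]
0.6 40.04 [0.5537 0.0597 0.1568] lag mm 0.27 [-0.54  0.29 -1.81]
0.65 40.29 [0.557  0.0596 0.1545] lag mm 0.25 [-0.73  0.3  -0.55]
0.7 40.54 [0.5597 0.0596 0.1519] lag mm -0.16 [-1.88  0.02 -0.76]
0.75 40.79 [0.56   0.0596 0.1488] lag mm -2.85 [-9.08  0.13  3.8 ]
0.8 41.04 [0.5602 0.0596 0.1467] lag mm -5.48 [-20.26   0.25  17.34]
```

Run:
```python
from h import *
s=get_state(); p=np.array(s["tcp_pos"]); ctrl.movel(p+[-.05,.002,.004]); ctrl.movel(p+[-.05,.002,.12])
ctrl.movep([.40,.06,.32],Q); s=get_state(); print(s["time"],s["tcp_pos"])
for c in ("scene","top"):
    im,dp=vision.grab_frame(c); P=cloud(c,dp); h=cv2.cvtColor(im,cv2.COLOR_BGR2HSV); H,S,V=[h[...,i].astype(int) for i in range(3)]
    rm=(dp>0)&(S>150)&((H<4)|(H>175))&(np.hypot(P[...,0]-.56,P[...,1]-.06)<.08); r=P[rm]; v,u=np.where(rm)
    print(c,len(r),r.mean(0) if len(r) else 0, ray_pt(c,[u.mean(),v.mean()],z=.160) if len(r) else 0)
    if c=="scene": cv2.imwrite('pics/sc2.png',cv2.resize(im[90:320,150:450],None,fx=2.6,fy=2.6))
```

```text
43.05 [0.39969657 0.0602008  0.31998043]
scene 81 [0.58755075 0.06272244 0.16576981] [0.5831401  0.05968203 0.16      ]
top 76 [0.58241553 0.05846706 0.15092329] [0.58171888 0.05808635 0.16      ]
```

View pics/sc2.png

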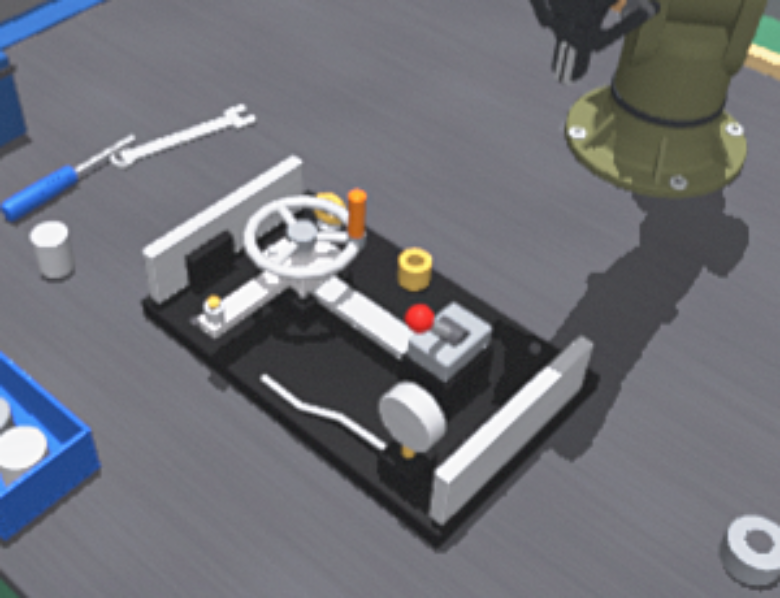

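The red ball, at crop px (420,318), is over on the far side. It moved about 70 mm, as expected at the stop. The bystanders are in place and the arm is clear.

```bash
python3 -c "
from station import ticket
print(ticket.close_job())"
```

```text
the job is handed in; nothing more can be done
None
```

I took up the play, drove the handwheel one full turn (to within about 1°), let go, pushed the lock lever to its stop, moved nothing else that I could see, and handed the job in at about 43 s; the 2 mm support rise itself was not measured.

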